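# Lock a shelf beam with a T-handled hex key

### The job

Lock the shelf beam at the yellow beam lock: take the orange T-handled hex key out of its wooden stand, push it fully home in the hex socket of the yellow lock, and turn it about a quarter turn clockwise until the red tongue points straight across the blue beam. Leave the key standing upright in the socket, let go of it, and do not turn the grey lock.

Things in the scene. Friction and masses are not known exactly. Their poses are not given: they have to be found in the camera images.
- key_grip (a point): Centre of the orange bar of the T hex key (0.25 kg): bar 100 mm along x, 20 wide (y), 22 high. Steel hex shaft 24 mm across flats, flats facing +x, -x and every 60 deg, runs down to the tip 106 mm below; last 6 mm tapered. Starts upright, any yaw, in a 30 mm hole 40 mm deep in a wooden stand 70 mm square, 46 high. A black-barred key in a like stand is not needed.
- socket (a point): Centre of the yellow lock's socket mouth, on its axis, 54 mm above the table; turns with it, x along red tongue. Hex taper 48 mm across flats, narrowing over 14 mm to a hex hole 26 mm across flats, floor 46 mm below mouth; flats face +x, -x, every 60 deg (key enters within 9 deg). Key home: bar centre 60 mm above this point. Lock is fixed: 120 mm square, 36 high, aluminium nut 68 mm.
- lock (a joint): Yellow lock's socket and red tongue (rad), growing clockwise from above. 1.57 = locked, tongue straight across the blue beam (34 mm high) at the lock's side; starts at 0.15 to 0.5; stop at 1.75. Light friction (0.06 N m), stays where left. The key has up to 9 deg of play each way, so it must turn a little further than the tongue.
- other_lock (a joint): Angle (rad) of the lock with the grey housing, built like the yellow one. Leave it as it is.

How it is judged:
By the outcome, as a careful person would: the job done as asked, in the order asked, and still so for the second after the job is handed in, with the robot touching nothing.
It also fails if it takes over 46 s, if anything falls off the work surface, if the arm or the gripper's body presses on something with over 40 N, if the wrist force passes 120 N, or if a joint passes its speed limit or range.

### The arm

A 6-joint arm with a two-finger parallel gripper is mounted at the origin on the work surface. World frame = base frame: x ahead of the robot, y to its left, z up, the work surface at z = 0. Lengths are in mm, angles in rad, forces in N, time in s.
With the tool pointing down it reaches from about 300 to 775 mm from the base axis. Payload 14.6 kg.
Tool frame: the origin (TCP) lies midway between the tips of the shut fingers; the grasp point (between the pads) lies r.grip_point_offset behind it (r.grip_point_offset is the distance from the TCP to the grasp point, in mm); z points along the fingers, y is the line along which they close (so a half turn about z gives the same grasp; the last joint's range is limited). The gripper opens to 85 mm and grips with 20 to 120 N. Pads are 22 mm wide; open, the fingers measure 114 mm over their backs; the gripper's body (76 mm by 85 mm) begins 54 mm behind the grasp point. The pads swing forward as they close: fully open they stand 13 mm farther back than shut.
Start: joints at [1.125, 0.3, 1.521, -0, 1.321, -0.067], TCP at [203.39, 511.001, 231.281] pointing down, gripper open.
Joint ranges: [-3.03, 3.03], [-0.79, 2.21], [0.23, 2.52], [-1.04, 4.18], [0, 3.07], [-2.55, 2.55]. Speed limits (rad/s): [2.22, 2.22, 2.57, 3.14, 3.14, 3.14].

### API

Orientations are given as a rotation vector (axis times angle).
In Python, from rig import monitor, imaging, close_job, r gives the robot as it stands.
- The arm moves only by the shell command python3 -m jog 'ROWS'. ROWS is JSON, a list of rows, each a list of 3 entries, a list of its own where there are three numbers: the shift along the tool's x, y, z in mm, then the turn, a rotation vector about the tool's x, y, z in rad, then the finger opening in mm, from 0 to 85.4. A call has 1 to 10 rows; each row is the pose to reach, as a shift and turn from the pose commanded when the call began, along the tool's axes at that moment; what a row does not reach only later rows make up. A row lasts 1/8 s, in which the tool goes at most 62.5 mm and 10.7 degrees, less where a joint would pass 70% of its speed; a pose out of reach is approached as far as the arm can. A call with a gripper value outside its range is refused whole. The fingers move at their own pace and stop on an object; the grip force is fixed at half the most. Time passes only in rows, so rows that repeat a pose let the fingers close. It gives the time, the measured TCP pose, the force, the opening and the grip force at its end, in the units of the state.
- monitor.state(): the state, without advancing time (a new reading comes with each control period).
- imaging.snapshot(name): name is "side" or "top" or "wrist"; returns a dict with "image" (400x640x3 uint8, red, green, blue), "range_z" (400x640 float32, mm along the optical axis (not along the pixel's ray), 0 where there is no reading), "fx", "fy", "cx", "cy" (pixels), "position" and "attitude" of the camera in the world. Camera axes: x right, y up, looking along -z (the intrinsics and any distortion apply to the point x, -y, -z); pixel columns grow to the right and rows downward; lengths in mm; the calibration is good to about 2 mm. A picture is of the moment at which its call begins.
- close_job(): hands the job in; it is judged then, once.
The state is a dict: "time": time; "joints": joint angles; "qd": joint speeds; "tau": joint torques, N m; "tool_pos": TCP position; "tcp_rot": TCP orientation; "wrist_force": force on the tool from outside, world axes, zero at the start; "ft_torque": the same for the moment, N m; "finger_gap": finger opening in mm; "grip_force": force on a finger pad.
Only numpy, scipy, OpenCV 4.12 (cv2) and the standard library are available. Lean on these libraries where they do the work, as an engineer would, in place of code of your own. Each camera call takes 0.05 s, during which the arm holds its last target. There are 200 camera calls.

## Working session

There is one attempt and no reset: what is moved stays moved. The work goes in short steps, Python scripts to look and compute and a shell command to move; the robot and the scene stay as the last step left them, time stands still between calls to the robot, and variables do not carry over. Pictures are saved under pics/ and viewed, at most 10 in all, crops included, and the job is handed in when it is done.

```bash
ls; mkdir -p pics; python3 - <<'E'
from rig import monitor, imaging, r
import numpy as np, cv2
print(monitor.state()); print(r.grip_point_offset)
ims=[]
for n in("top","side"):
    d=imaging.snapshot(n); np.savez(n+".npz",**d); ims.append(d["image"])
    print(n,d["fx"],d["cx"],d["cy"],d["position"],d["attitude"],[k for k in d])
    cv2.imwrite(f"pics/{n}0.png",d["image"][:,:,::-1])
E
```

```text
pics
{'time': 0.0, 'joints': array([ 1.12540447e+00,  3.00483838e-01,  1.52160657e+00, -1.24241533e-05,
        1.32070514e+00, -6.66131531e-02]), 'qd': array([-0.00015549,  0.00093341,  0.00107564, -0.00066348, -0.00137543,
       -0.00067994]), 'tau': array([ 1.93863598e-03, -5.43509209e+01, -3.61782467e+01,  2.00278151e-05,
        4.11836954e-03,  1.83173591e-05]), 'tool_pos': array([203.28885789, 510.7881736 , 230.70354801]), 'tcp_rot': array([-5.91373716e-01, -3.08513170e+00,  1.83252852e-03]), 'wrist_force': array([ 0.56866651, -0.41273075, -0.80772382]), 'ft_torque': array([ 0.0074056 , -0.00331548, -0.05308996]), 'grip_force': 0.0, 'finger_gap': 85.16625284399522}
18.700000000000003
top 454.4555721662584 315.7680997269248 203.71952582565524 [450.57823861 -16.53410116 997.10342168] [ 0.0735505  -0.05600386 -1.58981332] ['image', 'range_z', 'fx', 'fy', 'cx', 'cy', 'position', 'attitude']
side 450.45625579952423 320.80430358716933 200.3850828150049 [ 109.49492373 -505.93282106  708.44881861] [ 0.76061652 -0.28272354 -0.64202872] ['image', 'range_z', 'fx', 'fy', 'cx', 'cy', 'position', 'attitude']
```

View pics/top0.png

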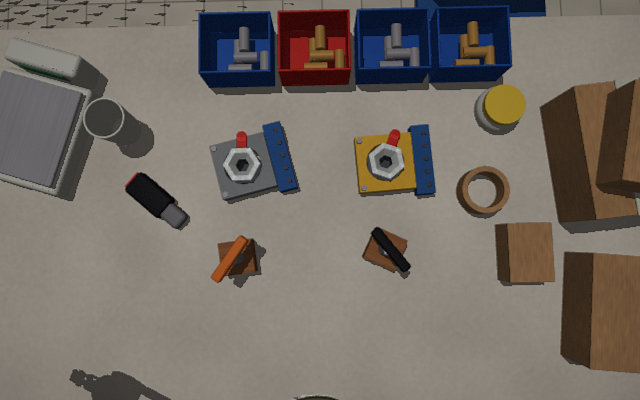

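View pics/side0.png

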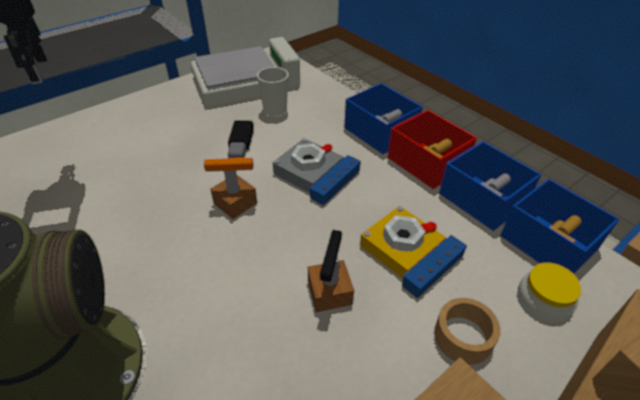

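The top view shows the orange key at (230,258) and the yellow lock's socket at (386,162). Its tongue ends at (395,134), and the beam lies to the right at (424,160). The grey lock is at (241,164), and the black key at (390,250) can be ignored.

```bash
cat > h.py <<'E'
import numpy as np, cv2
from scipy.spatial.transform import Rotation as R
from rig import monitor, imaging, r
def pts(d):
    v,u=np.mgrid[0:400,0:640]; z=d["range_z"]
    c=np.stack([(u-d["cx"])/d["fx"]*z,-(v-d["cy"])/d["fy"]*z,-z],-1)
    p=c@R.from_rotvec(d["attitude"]).as_matrix().T+d["position"]
    p[z==0]=np.nan
    return p
def hsv(d): return cv2.cvtColor(np.ascontiguousarray(d["image"]),cv2.COLOR_RGB2HSV)
def mask(d,lo,hi): return cv2.inRange(hsv(d),lo,hi)>0
def rect(xy): return cv2.minAreaRect(xy.astype(np.float32))
def axis(q):
    c=np.nanmean(q,0); w=np.linalg.svd(q-c)[2][0]; return c,w*np.sign(w[0])
ORANGE=((6,150,80),(16,255,255)); YEL=((20,150,80),(32,255,255)); RED=((0,180,80),(4,255,255)); BLUE=((100,120,40),(120,255,255))
def box(p,x,y,z): return (p[...,0]>x[0])&(p[...,0]<x[1])&(p[...,1]>y[0])&(p[...,1]<y[1])&(p[...,2]>z[0])&(p[...,2]<z[1])
E
python3 - <<'E'
from h import *
for n in("top","side"):
    d=dict(np.load(n+".npz")); p=pts(d); print(n)
    m=mask(d,*ORANGE)&box(p,(100,550),(0,350),(95,135))
    q=p[m]; c,w=axis(q); t=q[q[:,2]>np.median(q[:,2])-3]
    print("key",len(q),q.min(0),q.max(0),"c",c,"axis",w,"top rect",rect(t[:,:2]),np.median(t[:,2]))
    m=mask(d,*YEL)&box(p,(350,700),(-350,0),(25,45)); q=p[m]; print("yel",rect(q[:,:2]),np.median(q[:,2]))
    yc=rect(q[:,:2])[0]
    b=box(p,(yc[0]-150,yc[0]+150),(yc[1]-150,yc[1]+150),(20,80))
    q=p[b&mask(d,*BLUE)];print("beam",rect(q[:,:2]),np.median(q[:,2]))
    q=p[b&mask(d,*RED)]; print("red",axis(q),len(q), rect(q[:,:2]))
    q=p[box(p,(yc[0]-60,yc[0]+60),(yc[1]-60,yc[1]+60),(48,60))&~mask(d,*RED)]; print("nut",rect(q[:,:2]),cv2.minEnclosingCircle(q[:,:2].astype(np.float32)),np.median(q[:,2]),len(q))
E
```

```text
top
key 516 [378.40913154 127.757136   103.54580723] [463.48938836 195.41855833 128.04458751] c [421.52060719 161.23268891 122.9396863 ] axis [ 0.8196152  -0.57290425 -0.0034119 ] top rect ((421.4673156738281, 162.064453125), (19.79227066040039, 97.66078186035156), 55.1563720703125) 123.19796214249493
yel ((616.8482666015625, -156.20404052734375), (119.93849182128906, 121.68757629394531), 4.0689697265625) 36.45127405201845
beam ((621.5487670898438, -236.05685424804688), (147.56063842773438, 40.10677719116211), 3.8702166080474854) 34.3099278545414
red (array([ 666.90655745, -174.59938667,   44.18873601]), array([ 0.94231891, -0.33470463,  0.00280807])) 137 ((667.2522583007812, -174.96035766601562), (19.923738479614258, 32.70320510864258), 71.64685821533203)
nut ((616.2769165039062, -155.45603942871094), (75.88069152832031, 68.37996673583984), 9.805808067321777) ((617.2550048828125, -155.73251342773438), 38.858642578125) 53.84833835773037 642
side
key 525 [374.21386014 125.71372706 104.75314152] [458.2877716  192.95284104 126.7093811 ] c [415.63846008 156.24954146 119.25091488] axis [ 0.82385271 -0.56680185 -0.00154313] top rect ((416.95550537109375, 160.13153076171875), (21.174739837646484, 94.43708038330078), 57.060272216796875) 123.05495717563656
yel ((613.3739624023438, -157.26513671875), (122.99964141845703, 119.41808319091797), 4.620121479034424) 36.688438470246865
beam ((618.0885009765625, -237.65708923339844), (149.34344482421875, 39.307594299316406), 3.8906404972076416) 34.52750233979884
red (array([ 666.42239637, -176.82557406,   45.0193209 ]), array([ 0.9701095 , -0.24089587, -0.02927017])) 82 ((667.328369140625, -176.59912109375), (18.672224044799805, 26.576690673828125), 69.48527526855469)
nut ((617.2152099609375, -159.81594848632812), (72.03996276855469, 87.72624969482422), 39.7091178894043) ((624.29248046875, -161.19418334960938), 49.54723358154297) 54.15436743228577 645
```

```bash
cat >> h.py <<'E'
def go(x,y,z,yyaw):
    s=monitor.state(); Rm=R.from_rotvec(s["tcp_rot"]).as_matrix()
    yw=np.radians(yyaw); ty=np.array([np.cos(yw),np.sin(yw),0]); tz=np.array([0,0,-1.]); T=np.stack([np.cross(ty,tz),ty,tz],1)
    print("shift",(Rm.T@(np.array([x,y,z])-s["tool_pos"])).round(1),"turn",R.from_matrix(Rm.T@T).as_rotvec().round(3),
      "| t",round(s["time"],2),"tcp",s["tool_pos"].round(1),"yyaw",np.degrees(np.arctan2(Rm[1,1],Rm[0,1])).round(1),"tilt",Rm[:2,2].round(3),"F",s["wrist_force"].round(1),"gap",s["finger_gap"].round(1),"j6",s["joints"][5].round(2))
E
python3 -c "
from h import *
go(419.5,161,190,55)"
```

```text
Traceback (most recent call last):
  File "h.py", line 21, in go
    "| t",round(s["time"],2),"tcp",s["tool_pos"].round(1),"yyaw",np.degrees(np.arctan2(Rm[1,1],Rm[0,1])).round(1),"tilt",Rm[:2,2].round(3),"F",s["wrist_force"].round(1),"gap",s["finger_gap"].round(1),"j6",s["joints"][5].round(2))
                                                                                                                                                                               ^^^^^^^^^^^^^^^^^^^^^
AttributeError: 'float' object has no attribute 'round'
```

```bash
sed -i 's/s\["finger_gap"\].round(1)/round(s["finger_gap"],1)/' h.py
python3 -c "
from h import *
go(419.5,161,190,55)"
```

```text
shift [-330.2 -245.    41. ] turn [-0.001  0.     0.232] | t 0.1 tcp [203.3 510.8 230.8] yyaw 68.3 tilt [-0.    -0.001] F [-0.6 -0.4 -0.3] gap 85.5 j6 -0.07
```

```bash
python3 -m jog '[[[-40,-30,0],[0,0,0.03],85],[[-80,-60,5],[0,0,0.06],85],[[-120,-90,10],[0,0,0.09],85],[[-165,-122,15],[0,0,0.12],85],[[-210,-155,20],[0,0,0.15],85],[[-250,-185,25],[0,0,0.18],85],[[-290,-215,32],[0,0,0.21],85],[[-315,-234,38],[0,0,0.232],85],[[-330,-245,41],[0,0,0.232],85],[[-330,-245,41],[0,0,0.232],85]]'
python3 - <<'E'
from h import *
go(419.5,161,93,55)
d=imaging.snapshot("wrist"); np.savez("w1.npz",**d); p=pts(d)
cv2.imwrite("pics/w1.png",d["image"][:,:,::-1])
q=p[mask(d,*ORANGE)&box(p,(350,500),(80,240),(100,135))]
if len(q):
    t=q[q[:,2]>np.median(q[:,2])-3]; print(len(q),axis(t),rect(t[:,:2]))
E
```

```text
time: 1.35
tool_pos: [419.6, 160.6, 189.9]
tcp_rot: [-0.947, -2.995, 0.001]
wrist_force: [-0.4, -0.3, -0.6]
finger_gap: 84.7
grip_force: 0.0
shift [ 0.2  0.4 96.9] turn [-0.001 -0.001 -0.002] | t 1.35 tcp [419.6 160.6 189.9] yyaw 54.9 tilt [-0.001 -0.   ] F [-0.4 -0.3 -0.6] gap 84.7 j6 -0.67
2963 (array([416.23333045, 164.8101943 , 123.67546061]), array([ 0.81786931, -0.57539442,  0.00332382])) ((419.40673828125, 162.63555908203125), (19.476228713989258, 97.68988037109375), 54.65275573730469)
```

View pics/w1.png

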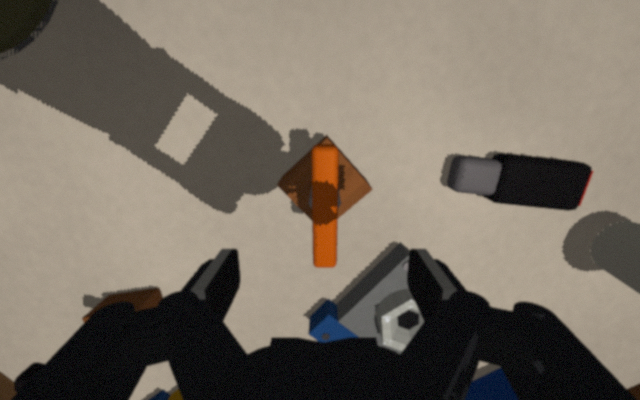

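The bar is at (325,205), centred between the open fingers and aligned with them. Descend and grip.

```bash
python3 -m jog '[[[0,1,35],[0,0,0],85],[[0,1,70],[0,0,0],85],[[0,1,90],[0,0,0],85],[[0,1,97],[0,0,0],85],[[0,1,97],[0,0,0],60],[[0,1,97],[0,0,0],30],[[0,1,97],[0,0,0],5],[[0,1,97],[0,0,0],5],[[0,1,97],[0,0,0],5],[[0,1,97],[0,0,0],5]]'
```

```text
time: 2.65
tool_pos: [420.6, 162.3, 94.2]
tcp_rot: [0.944, 2.995, 0.002]
wrist_force: [-0.1, -0.2, 7.0]
finger_gap: 22.9
grip_force: 58.5
```

```bash
python3 -m jog '[[[0,0,0],[0,0,0],5],[[0,0,-10],[0,0,0],5],[[0,0,-25],[0,0,0],5],[[0,0,-50],[0,0,0],5],[[0,0,-80],[0,0,0],5],[[0,0,-105],[0,0,0],5],[[0,0,-110],[0,0,0],5],[[0,0,-110],[0,0,0],5]]'
python3 - <<'E'
from h import *
go(616.5,-156,203,70)
d=imaging.snapshot("side"); cv2.imwrite("pics/s1.png",d["image"][60:300,120:420,::-1]); p=pts(d)
q=p[mask(d,*ORANGE)&box(p,(350,500),(80,240),(190,260))];print(len(q),q.min(0),q.max(0),axis(q))
d=imaging.snapshot("top"); p=pts(d)
q=p[mask(d,*ORANGE)&box(p,(350,500),(80,240),(190,260))];print(len(q),q.min(0),q.max(0),axis(q))
E
```

```text
time: 3.65
tool_pos: [419.8, 162.1, 203.1]
tcp_rot: [-0.945, -2.996, 0.0]
wrist_force: [0.2, -0.6, -2.6]
finger_gap: 22.9
grip_force: 59.2
shift [-3.436e+02 -1.477e+02  1.000e-01] turn [-0.    -0.    -0.262] | t 3.65 tcp [419.8 162.1 203.1] yyaw 55.0 tilt [-0. -0.] F [ 0.2 -0.6 -2.6] gap 22.9 j6 -0.67
442 [373.97210683 125.71677213 212.93290698] [459.03513785 192.14347412 234.68820032] (array([418.9240672 , 153.17891332, 226.52130297]), array([ 0.82547436, -0.56434278, -0.01045511]))
161 [435.47918336 128.55829905 226.42828795] [464.04982637 152.30422888 234.57603034] (array([450.83676294, 140.25189521, 231.18289073]), array([ 0.88035526, -0.47379739, -0.02215058]))
```

View pics/s1.png

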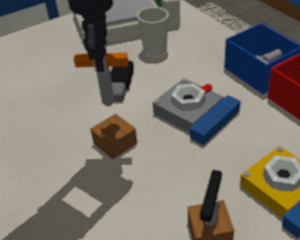

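```bash
python3 -m jog '[[[-20,-9,0],[0,0,-0.01],5],[[-60,-26,0],[0,0,-0.04],5],[[-105,-45,0],[0,0,-0.08],5],[[-155,-67,0],[0,0,-0.12],5],[[-205,-88,0],[0,0,-0.16],5],[[-255,-110,0],[0,0,-0.2],5],[[-298,-128,0],[0,0,-0.24],5],[[-330,-142,0],[0,0,-0.262],5],[[-343.6,-147.7,0],[0,0,-0.262],5],[[-343.6,-147.7,0],[0,0,-0.262],5]]'
python3 - <<'E'
from h import *
go(616.5,-156,203,70)
for n in("wrist","side","top"):
    d=imaging.snapshot(n); np.savez(n+"2.npz",**d); p=pts(d)
    cv2.imwrite(f"pics/{n}2.png",d["image"][:,:,::-1])
    q=p[mask(d,*ORANGE)&box(p,(500,700),(-260,-60),(190,260))];print(n,len(q),axis(q),rect(q[:,:2]))
    q=p[mask(d,*RED)&box(p,(550,730),(-260,-60),(35,70))];print(len(q),axis(q) if len(q)>9 else 0)
E
python3 -c "
import cv2,numpy as np
a=cv2.imread('pics/wrist2.png');b=cv2.imread('pics/side2.png')[60:330,280:520]
b=cv2.resize(b,(360,405))
cv2.imwrite('pics/c2.png',np.hstack([cv2.resize(a,(430,269)),np.zeros((269,5,3),np.uint8),cv2.resize(b,(239,269))]))"
```

```text
time: 5.0
tool_pos: [616.5, -156.0, 202.1]
tcp_rot: [-0.546, -3.092, -0.001]
wrist_force: [1.0, -0.7, -2.8]
finger_gap: 23.1
grip_force: 59.2
shift [ 0.  -0.  -0.9] turn [ 0.    -0.002 -0.001] | t 5.0 tcp [ 616.5 -156.   202.1] yyaw 70.0 tilt [-0.002  0.001] F [ 1.  -0.7 -2.8] gap 23.1 j6 -1.53
wrist 7186 (array([ 604.41177133, -150.65465192,  231.1291537 ]), array([ 0.93927087, -0.34282784,  0.01546942])) ((609.348388671875, -152.39532470703125), (19.728483200073242, 84.18907928466797), 69.79397583007812)
0 0
side 414 (array([ 593.2451532 , -151.94313772,  226.54785543]), array([ 0.91142531, -0.39151603, -0.12656663])) ((612.7633666992188, -156.8191375732422), (22.071332931518555, 99.1269760131836), 66.853759765625)
81 (array([ 666.411278  , -176.90738325,   44.97358506]), array([ 0.96079156, -0.27723052, -0.00477743]))
top 0 (array([nan, nan, nan]), array([1., 0., 0.])) ((0.0, 0.0), (0.0, 0.0), 0.0)
0 0h.py:14: RuntimeWarning: Mean of empty slice
  c=np.nanmean(q,0); w=np.linalg.svd(q-c)[2][0]; return c,w*np.sign(w[0])
```

View pics/c2.png

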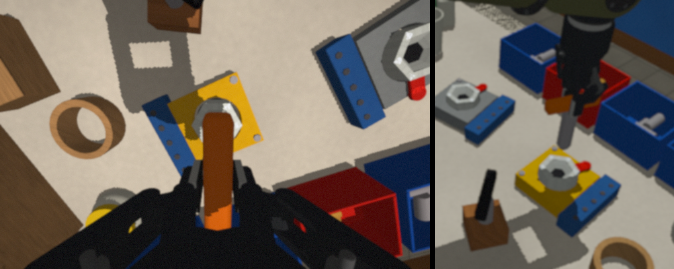

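The side crop shows the key hanging upright over the yellow nut, and the wrist crop shows the bar in line. I'll check how vertical the shaft is from the depth data.

```bash
python3 - <<'E'
from h import *
d=dict(np.load("side2.npz")); p=pts(d)
q=p[box(p,(560,660),(-210,-110),(100,190))]
for z in range(105,190,10):
    s=q[(q[:,2]>z)&(q[:,2]<z+10)]
    if len(s)>3: print(z,len(s),np.median(s,0).round(1),s.min(0).round(1),s.max(0).round(1))
E
```

```text
115 27 [ 604.5 -161.   123.3] [ 599.8 -168.   116.7] [ 618.5 -144.5  124.9]
125 60 [ 604.8 -162.3  129.8] [ 599.1 -168.5  125.2] [ 621.9 -144.4  135. ]
135 62 [ 604.3 -160.8  139.6] [ 599.9 -169.   135.4] [ 622.  -144.9  144.8]
145 65 [ 604.9 -161.5  149.9] [ 599.5 -167.5  145.2] [ 621.9 -143.8  154.9]
155 69 [ 605.5 -161.4  160.3] [ 600.  -168.2  155.5] [ 621.3 -143.8  165. ]
165 65 [ 605.4 -161.6  170.1] [ 599.9 -167.7  165.1] [ 623.1 -143.9  174.5]
175 68 [ 605.5 -160.5  179.9] [ 599.5 -167.4  175.3] [ 623.2 -143.4  184.9]
185 35 [ 605.1 -161.7  187.8] [ 600.7 -167.6  185.2] [ 620.1 -146.2  189.9]
```

The shaft is vertical. Descend into the taper.

```bash
python3 -m jog '[[[0,0,20],[0,0,0],5],[[0,0,45],[0,0,0],5],[[0,0,60],[0,0,0],5],[[0,0,66],[0,0,0],5],[[0,0,70],[0,0,0],5],[[0,0,74],[0,0,0],5],[[0,0,76],[0,0,0],5],[[0,0,78],[0,0,0],5]]'
python3 -c "
from h import *
go(616.5,-156,94,70);print(monitor.state()['ft_torque'])"
```

```text
time: 6.15
tool_pos: [616.8, -156.0, 125.4]
tcp_rot: [0.545, 3.094, -0.0]
wrist_force: [-0.5, -0.4, -3.4]
finger_gap: 22.9
grip_force: 59.2
shift [ 0.3 -0.1 31.4] turn [0. 0. 0.] | t 6.15 tcp [ 616.8 -156.   125.4] yyaw 70.0 tilt [ 0. -0.] F [-0.5 -0.4 -3.4] gap 22.9 j6 -1.53
[ 0.01695419 -0.03232335 -0.00492661]
```

```bash
python3 -m jog '[[[0,0,1.5],[0,0,0],5],[[0,0,3],[0,0,0],5],[[0,0,4.5],[0,0,0],5],[[0,0,6],[0,0,0],5],[[0,0,7],[0,0,0],5],[[0,0,8],[0,0,0],5]]'
python3 -c "
from h import *
go(616.5,-156,94,70);print(monitor.state()['ft_torque'])"
```

```text
time: 6.9
tool_pos: [616.7, -155.9, 117.2]
tcp_rot: [0.545, 3.094, -0.0]
wrist_force: [0.0, -0.2, -2.9]
finger_gap: 22.9
grip_force: 59.2
shift [ 0.2 -0.2 23.2] turn [-0.  0.  0.] | t 6.9 tcp [ 616.7 -155.9  117.2] yyaw 70.0 tilt [ 0. -0.] F [ 0.  -0.2 -2.9] gap 22.9 j6 -1.53
[ 0.01184464  0.03484216 -0.02053414]
```

Tip is about 8 mm into the hex hole with no force. Continue.

```bash
python3 -m jog '[[[0,0,3],[0,0,0],5],[[0,0,6],[0,0,0],5],[[0,0,9],[0,0,0],5],[[0,0,12],[0,0,0],5],[[0,0,15],[0,0,0],5],[[0,0,17],[0,0,0],5],[[0,0,19],[0,0,0],5],[[0,0,20],[0,0,0],5]]'
python3 -c "
from h import *
go(616.5,-156,94,70);print(monitor.state()['ft_torque'])"
```

```text
time: 7.9
tool_pos: [616.7, -155.9, 97.2]
tcp_rot: [-0.545, -3.094, -0.0]
wrist_force: [-0.3, -0.1, -2.9]
finger_gap: 22.6
grip_force: 59.2
shift [ 0.2 -0.2  3.2] turn [-0. -0.  0.] | t 7.9 tcp [ 616.7 -155.9   97.2] yyaw 70.0 tilt [-0.  0.] F [-0.3 -0.1 -2.9] gap 22.6 j6 -1.53
[-0.00907617 -0.01818778 -0.00153681]
```

```bash
python3 -m jog '[[[0,0,1],[0,0,0],5],[[0,0,2],[0,0,0],5],[[0,0,2.5],[0,0,0],5],[[0,0,3],[0,0,0],5],[[0,0,3],[0,0,0],5]]'; python3 -m jog '[[[0,0,0.5],[0,0,0],5],[[0,0,1],[0,0,0],5],[[0,0,1],[0,0,0],5]]'
```

```text
time: 8.52
tool_pos: [617.8, -156.3, 96.2]
tcp_rot: [0.545, 3.09, -0.001]
wrist_force: [0.2, -0.4, 9.2]
finger_gap: 22.9
grip_force: 60.7
time: 8.9
tool_pos: [618.2, -156.4, 96.1]
tcp_rot: [0.544, 3.089, -0.001]
wrist_force: [-0.4, 0.3, 15.9]
finger_gap: 23.0
grip_force: 61.4
```

Contact at TCP z = 96.2, which matches the expected home height (94.2 in the stand + 2). Ease off and turn clockwise.

```bash
python3 -m jog '[[[0,0,-2.5],[0,0,0],5],[[0,0,-2.5],[0,0,0.12],5],[[0,0,-2.5],[0,0,0.26],5],[[0,0,-2.5],[0,0,0.4],5],[[0,0,-2.5],[0,0,0.54],5],[[0,0,-2.5],[0,0,0.68],5],[[0,0,-2.5],[0,0,0.82],5],[[0,0,-2.5],[0,0,0.96],5],[[0,0,-2.5],[0,0,1.1],5],[[0,0,-2.5],[0,0,1.15],5]]'
cat > look.py <<'E'
from h import *
import sys
go(616.5,-156,96,4); print(monitor.state()["ft_torque"].round(2))
C=np.array([616.5,-156]); out=[]
for n in("wrist","side","top"):
    d=imaging.snapshot(n); p=pts(d); out.append(d["image"][:,:,::-1])
    q=p[mask(d,*RED)&box(p,(530,730),(-260,-60),(38,70))]
    if len(q)>9:
        c,w=axis(q); print(n,len(q),c.round(1),"axis",np.degrees(np.arctan2(w[1],w[0])).round(1),rect(q[:,:2]))
        for o in ((616.8,-156.2),(613.4,-157.3)): print("  from centre",np.degrees(np.arctan2(c[1]-o[1],c[0]-o[0])).round(1))
    q=p[mask(d,*ORANGE)&box(p,(500,700),(-260,-60),(95,140))]
    if len(q)>9: c,w=axis(q); print("  bar",len(q),c.round(1),np.degrees(np.arctan2(w[1],w[0])).round(1),np.median(q[:,2]),q[:,2].max())
np.save("imgs.npy",out)
E
python3 look.py
```

```text
time: 10.15
tool_pos: [617.0, -156.1, 96.4]
tcp_rot: [2.143, 2.296, 0.0]
wrist_force: [-0.8, -0.9, 2.6]
finger_gap: 23.1
grip_force: 60.0
shift [ 0.2 -0.5  0.4] turn [ 0.001  0.001 -0.001] | t 10.15 tcp [ 617.  -156.1   96.4] yyaw 4.0 tilt [ 0.001 -0.001] F [-0.8 -0.9  2.6] gap 23.1 j6 -0.37
[-0.16  0.03  0.09]
wrist 23 [ 639.4 -217.3   44.9] axis -84.8 ((639.5198974609375, -216.56480407714844), (1.3888136148452759, 13.758270263671875), 1.8929990530014038)
  from centre -69.7
  from centre -66.6
  bar 7234 [ 616.4 -141.6  125.3] -85.9 125.67462841868029 127.82890717047276
side 134 [ 625.2 -207.9   44.8] axis -80.1 ((625.901611328125, -208.19906616210938), (20.078784942626953, 35.00667190551758), 11.691987991333008)
  from centre -80.8
  from centre -76.9
  bar 296 [ 612.6 -183.6  122.1] 89.7 124.34890941036281 128.1817356693923
```

The side view puts the tongue at about -77°, with the key leading by 9° of play as expected. Turn another 9°.

```bash
python3 -m jog '[[[0,0,0],[0,0,0.08],5],[[0,0,0],[0,0,0.155],5],[[0,0,0],[0,0,0.155],5]]'; python3 look.py; python3 - <<'E'
import numpy as np,cv2
o=np.load("imgs.npy"); cv2.imwrite("pics/s3.png",cv2.resize(o[1][140:320,320:520],(600,540),interpolation=cv2.INTER_CUBIC))
E
```

```text
time: 10.68
tool_pos: [617.0, -156.1, 96.3]
tcp_rot: [2.309, 2.128, 0.001]
wrist_force: [-0.3, -1.0, 5.0]
finger_gap: 23.2
grip_force: 60.2
shift [ 0.1 -0.5  0.3] turn [ 0.001  0.    -0.151] | t 10.68 tcp [ 617.  -156.1   96.3] yyaw -4.7 tilt [ 0.001 -0.   ] F [-0.3 -1.   5. ] gap 23.2 j6 -0.22
[-0.22 -0.01 -0.05]
wrist 26 [ 629.8 -220.5   44.8] axis 85.4 ((629.8793334960938, -218.8541717529297), (13.18532943725586, 1.7188680171966553), 86.14788818359375)
  from centre -78.6
  from centre -75.5
  bar 7247 [ 618.5 -141.5  125.2] 85.2 125.62420119353244 127.9302680637045
side 133 [ 617.2 -209.6   45. ] axis -88.2 ((617.9479370117188, -209.83352661132812), (19.35453224182129, 35.50115203857422), 4.026447296142578)
  from centre -89.5
  from centre -85.8
  bar 302 [ 608.8 -182.9  122.5] 79.0 124.57589029912879 128.44452836232983
```

View pics/s3.png

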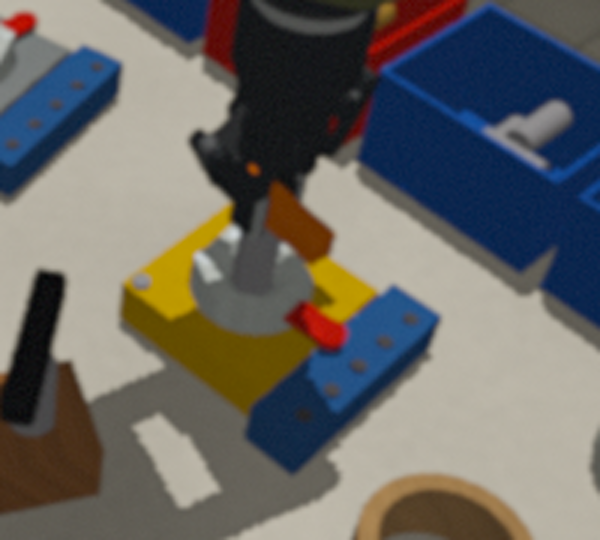

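The tongue (325,325) points straight across the beam, measured at -85.8° against a target of about -86°. Release and retreat upward.

```bash
python3 -m jog '[[[0,0,0],[0,0,0],30],[[0,0,0],[0,0,0],45],[[0,0,0],[0,0,0],70],[[0,0,0],[0,0,0],70],[[0,0,-5],[0,0,0],70],[[0,0,-25],[0,0,0],70],[[0,0,-60],[0,0,0],70],[[0,0,-110],[0,0,0],70],[[0,0,-160],[0,0,0],70],[[0,0,-160],[0,0,0],70]]'; python3 -m jog '[[[-60,0,0],[0,0,0],70],[[-120,0,0],[0,0,0],70],[[-180,0,0],[0,0,0],70],[[-240,0,0],[0,0,0],70],[[-240,0,0],[0,0,0],70]]'; python3 look.py; python3 - <<'E'
import numpy as np,cv2
o=np.load("imgs.npy"); f=lambda a:cv2.resize(a,(390,390),interpolation=cv2.INTER_CUBIC); cv2.imwrite("pics/s4.png",np.hstack([f(o[1][130:310,320:500]),f(o[2][80:240,320:480])]))
E
```

```text
time: 12.08
tool_pos: [617.8, -156.2, 262.1]
tcp_rot: [2.306, 2.122, 0.007]
wrist_force: [0.3, -0.2, -0.5]
finger_gap: 69.8
grip_force: 0.0
time: 12.7
tool_pos: [595.1, -398.9, 254.8]
tcp_rot: [-2.316, -2.121, 0.001]
wrist_force: [0.1, 0.4, -0.7]
finger_gap: 70.0
grip_force: 0.0
shift [2.438e+02 2.000e-01 1.589e+02] turn [-0.001 -0.    -0.157] | t 12.7 tcp [ 595.1 -398.9  254.8] yyaw -5.0 tilt [-0.001  0.   ] F [ 0.1  0.4 -0.7] gap 70.0 j6 -0.55
[ 0.05 -0.02 -0.04]
wrist 297 [ 621.5 -220.2   44.9] axis -11.9 ((621.8594970703125, -220.95843505859375), (15.743398666381836, 21.41404914855957), 83.5926284790039)
  from centre -85.8
  from centre -82.6
side 132 [ 617.2 -209.7   44.9] axis -87.5 ((617.83984375, -209.7575225830078), (18.795501708984375, 36.917938232421875), 2.8569600582122803)
  from centre -89.5
  from centre -85.8
  bar 564 [ 609.4 -161.2  122.3] 85.9 124.44155654088854 129.52757683904883
top 47 [ 617.3 -214.9   44.4] axis -70.7 ((616.4845581054688, -212.28549194335938), (14.683745384216309, 34.62587356567383), 26.831697463989258)
  from centre -89.5
  from centre -86.1
  bar 507 [ 616.3 -155.2  124.9] 85.4 125.13945219094637 130.27270929000406
```

View pics/s4.png

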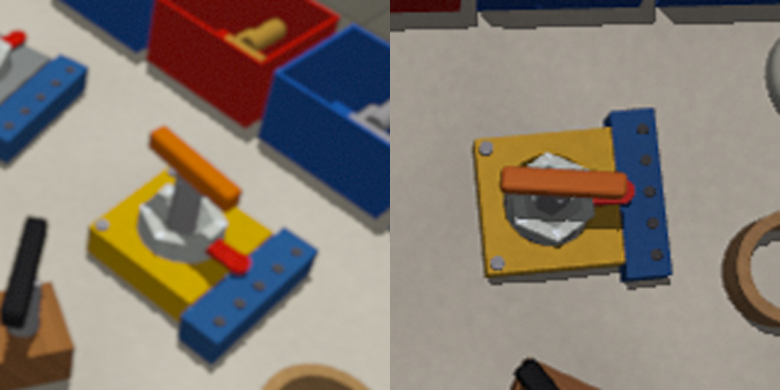

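The key stands upright and fully home, with the bar top at 125 mm. The tongue points straight across the beam (side view -85.8°, wrist view -85.8°) and the arm is clear.

```bash
python3 -c "
from rig import close_job
print(close_job())"
```

```text
the job is handed in; nothing more can be done
None
```

The yellow lock is locked: its red tongue points straight across the blue beam to within about 1° in the camera views, the orange key stands upright and fully home with the gripper clear, the arm never went near the grey lock, and the job was handed in at about 13 s.

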